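# Gauge a specimen mount with the swing-arm height gauge

## Task

Swing the height gauge's arm well clear of its stage, then stand the wider of the two black specimen mounts, upright and centred, on the steel pad of the stage and let go of it. Then bring the raised arm back over the mount and lower it gently until its steel ball foot really rests on the middle of the mount and stays there by itself; leave everything else as it is.

Things in the scene. Friction and masses are not known exactly. Their poses are not given: they have to be found in the camera images.
- stand: Fixed height gauge stand. Origin at table level on the axis of its round steel post (26 mm in diameter, top 235 mm above the table); x points from the stage to the post, z up. White base plate, 18 mm thick, 140 mm wide, from 50 mm behind the post axis to 215 mm in front (-x). Black stage plate, 100 x 120 mm, top 52 mm above the table.
- pad (a point): Centre of the top of the round steel pad (40 mm in diameter, 2 mm high) in the middle of the stage: 160 mm from the post axis, 54 mm above the table.
- boom: Gauge arm, turns with the post (1.3 rad to each side of the stage) and slides up it by 75 mm, lowest with its foot on the bare pad. Origin on the post axis, level with the foot's underside; -x points along the arm to the head. Braked, stays where left: 5.5 N moves it up, 1 N down, 1.5 N at the knob swings it. Foot contact is stiff: feel for it; over 20 N on the mount is too much.
- knob (a point): Middle of the upright black round knob that stands on the arm half-way along it: 18 mm in diameter, 48 mm tall, 24 mm of it above and below this point; below it is the arm, a bar 20 mm wide. It is 80 mm from the post axis, 96 mm above the level of the underside of the foot, and moves with the arm.
- foot (a point): Lowest point of the steel ball foot (16 mm in diameter) that hangs on a 10 mm stem below the head (with its round dial) at the arm's end, 160 mm from the post axis.
- tray: Fixed shallow white tray, 120 (x) x 170 (y) mm, walls 14 mm high and 4 mm thick, floor 5 mm thick; origin at the centre of its underside. It stands at the left or the right of the table and holds the two mounts about 80 mm apart.
- mount_c (a point): Centre of the wider specimen mount: a black resin disc 40 mm in diameter and 24 mm tall with a bright metal rectangle in its top; it stands upright in the tray. z along its axis, up. About 60 g.
- small_c (a point): Centre of the narrower mount, 24 mm in diameter and 24 mm tall, also in the tray: to be left alone.
- slide_box: Bystander: grey slide box, 94 x 134 x 42 mm, origin at the centre of its underside, on the side of the table opposite to the tray.
- jar: Bystander: amber jar, 54 mm in diameter, 70 mm tall, left of the stand, origin at the centre of its underside.
Not all that is in view belongs to the job. What is shaped like the part that bears mount_c but yellow is not meant.

How it is judged:
By the outcome, as a careful person would: the job done as asked, in the order asked, and still so for the second after the job is handed in, with the robot touching nothing.
It also fails if it takes over 72 s, if anything falls off the work surface, if the arm or the gripper's body presses on something with over 40 N, if the wrist force passes 120 N, or if a joint passes its speed limit or range.

## Robot

A 6-joint arm with a two-finger parallel gripper is mounted at the origin on the work surface. World frame = base frame: x ahead of the robot, y to its left, z up, the work surface at z = 0. Lengths are in mm, angles in rad, forces in N, time in s.
With the tool pointing down it reaches from about 200 to 875 mm from the base axis. Payload 3.4 kg.
Tool frame: the origin (TCP) lies at the very end of the fingers, on their centre line; the grasp point (between the pads) lies 19 mm behind it; z points along the fingers, y is the line along which they close (so a half turn about z gives the same grasp; the last joint's range is limited). The gripper opens to 94 mm and grips with 3 to 60 N. Pads are 16 mm wide; open, the fingers measure 119 mm over their backs; the gripper's body (75 mm by 177 mm) begins 78 mm behind the grasp point.
Start: joints at [1.002, 0.276, 1.505, -0, 1.361, -0.121], TCP at [248.988, 518.335, 205.493] pointing down, gripper open.
Joint ranges: [-2.89, 2.89], [-0.75, 2.08], [0.22, 2.7], [-1.18, 4.32], [0.11, 2.71], [-2.7, 2.7]. Speed limits (rad/s): [2.57, 2.57, 3.14, 3.14, 3.14, 3.14].

## Interface

Orientations are given as [roll, pitch, yaw] about the fixed x, y, z axes, in that order (R = Rz(yaw) Ry(pitch) Rx(roll)).
In Python, from rig import env gives the robot as it stands.
- The arm moves only by the shell command python3 -m jog 'ROWS'. ROWS is JSON, a list of rows, each a list of 5 numbers: the finger opening in mm, from 0 to 94, then the shift along the world's x, y, z in mm, then the turn about the world's z in rad. In form: [[hand, dx, dy, dz, turn], ...]. A call has exactly 5 rows; each row is the pose to reach, as a shift and turn from the pose commanded when the call began; what a row does not reach only later rows make up. A row lasts 1/8 s, in which the tool goes at most 62.5 mm and 10.7 degrees, less where a joint would pass 70% of its speed; a pose out of reach is approached as far as the arm can. A call with a gripper value outside its range is refused whole. The fingers move at their own pace and stop on an object; the grip force is fixed at half the most. Time passes only in rows, so rows that repeat a pose let the fingers close, or fill a call up. It gives the time, the measured TCP pose, the force, the opening and the grip force at its end, in the units of the state.
- env.get_state(): the state, without advancing time (a new reading comes with each control period).
- env.read_camera(name): name is "side" or "top"; returns a dict with "pixels" (384x512x3 uint8, red, green, blue), "vertical_fov" (degrees; the focal length in pixels is half the picture's height over the tangent of half this angle, whatever the lens; pixels are square), "cx", "cy" (the principal point, pixels), "R" (3x3) and "t" (3): a world point X has camera coordinates R X + t. Camera axes: x right, y down, z forward; pixel columns grow to the right and rows downward; lengths in mm; the calibration is good to about 2 mm. A picture is of the moment at which its call begins. There is no depth.
- env.job_done(): hands the job in; it is judged then, once.
Trained networks look in the newest picture that a camera, given by its name, has taken for a name from the list of things; names that differ only in an ending like _2 or _b are one class to them, and where a whole thing is asked for, a point or a joint stands for the part that bears it (a point fixed in the world has none). Each returns a list of dicts, best first, with "p" (0 to 1); they miss things now and then, are a little off and sometimes report something else, mostly with a low value. They report only what shows in the picture. A call takes as long as a camera call. They do not tell look-alikes from the thing itself.
- env.regions_of(camera, label): "region" (384x512 bool, what is visible of it) and "xy" ([column, row] in pixels, amid what is visible of it).
- env.mark_of(camera, label): "xy" ([column, row] in pixels: a listed point, or the origin of a listed thing).
The state is a dict: "time_s": time; "qpos": joint angles; "dq": joint speeds; "joint_efforts": joint torques, N m; "ee_pos": TCP position; "ee_rot": TCP orientation; "force": force on the tool from outside, world axes, zero at the start; "torque": the same for the moment, N m; "opening": finger opening in mm; "grasp_force": force on a finger pad.
Only numpy, scipy, OpenCV 4.12 (cv2) and the standard library are available. Lean on these libraries where they do the work, as an engineer would, in place of code of your own. Each camera call takes 0.05 s, during which the arm holds its last target. There are 200 camera calls.

## Working session

There is one attempt and no reset: what is moved stays moved. The work goes in short steps, Python scripts to look and compute and a shell command to move; the robot and the scene stay as the last step left them, time stands still between calls to the robot, and variables do not carry over. Pictures are saved under pics/ and viewed, at most 10 in all, crops included, and the job is handed in when it is done.

```bash
mkdir -p pics
cat > h.py <<'E'
import numpy as np, cv2
from rig import env
def K(c):
    f=192/np.tan(np.radians(c["vertical_fov"])/2); return f
def ray(c,xy):
    d=np.array([(xy[0]-c["cx"])/K(c),(xy[1]-c["cy"])/K(c),1.]); R=np.array(c["R"]);t=np.array(c["t"])
    return -R.T@t, R.T@d
def atz(c,xy,z):
    o,d=ray(c,xy); return o+d*(z-o[2])/d[2]
def proj(c,X):
    p=np.array(c["R"])@np.array(X,float)+np.array(c["t"]); return K(c)*p[:2]/p[2]+[c["cx"],c["cy"]]
def save(c,n): cv2.imwrite("pics/"+n,np.ascontiguousarray(c["pixels"][:,:,::-1]))
def tri(a,b):
    A=np.zeros((3,3));v=np.zeros(3)
    for c,xy in(a,b):
        o,d=ray(c,xy);d=d/np.linalg.norm(d);P=np.eye(3)-np.outer(d,d);A+=P;v+=P@o
    return np.linalg.solve(A,v)
E
python3 - <<'E'
from h import *
s=env.get_state();print(s)
for n in("top","side"):
    c=env.read_camera(n);save(c,n+"0.png");print(n,c["vertical_fov"],c["cx"],c["cy"],-np.array(c["R"]).T@c["t"])
    for l,z in(("stand",0),("pad",54),("knob",None),("foot",None),("tray",0),("mount_c",17),("small_c",17),("slide_box",0),("jar",0)):
        print(l,[(np.round(m["xy"]),round(m["p"],2),np.round(atz(c,m["xy"],z or 150))) for m in env.mark_of(n,l)[:4]])
E
```

```text
{'time_s': 0.0, 'qpos': array([ 1.00197667e+00,  2.76597472e-01,  1.50609578e+00, -4.03271396e-05,
        1.36072761e+00, -1.20986914e-01]), 'dq': array([ 1.14741202e-04, -9.42179891e-04, -1.88487804e-03, -2.20548642e-03,
        1.62445904e-03, -5.28912338e-06]), 'joint_efforts': array([-6.07512504e-06, -4.04587305e+01, -2.37226492e+01,  7.03715393e-02,
        3.44828633e-02, -1.31793367e-04]), 'ee_pos': array([248.68621505, 517.80983837, 204.61824107]), 'ee_rot': array([-3.13977305e+00, -1.81512705e-04,  2.69376819e+00]), 'force': array([0.61994153, 0.84076915, 0.20302514]), 'torque': array([-0.0012442 , -0.01269627, -0.00160696]), 'grasp_force': 0.0, 'opening': 93.91256834844134}
top 52.935183023581565 259.22571006772296 191.8133953544308 [ 441.3956443    41.34618636 1253.88147977]
stand [(array([289., 167.]), 0.82, array([631., -28., 150.]))]
pad [(array([292., 216.]), 0.67, array([493., -41.,  54.])), (array([198., 232.]), 0.23, array([448., 253.,  54.]))]
knob [(array([289., 166.]), 0.43, array([634., -27., 150.])), (array([292., 213.]), 0.39, array([497., -33., 150.]))]
foot
[... 408 characters left out ...]
7501274143656 199.63473254563584 [473.54878333 944.00581587 940.32763921]
stand [(array([231., 213.]), 0.86, array([629., 131., 150.]))]
pad [(array([283., 202.]), 0.88, array([488., -43.,  54.]))]
knob [(array([256., 171.]), 0.77, array([581., -74., 150.]))]
foot [(array([284., 194.]), 0.91, array([485.,  28., 150.]))]
tray [(array([286., 305.]), 0.68, array([454., 415., 150.]))]
mount_c [(array([278., 315.]), 0.51, array([469., 359.,  17.]))]
small_c [(array([287., 286.]), 0.57, array([452., 265.,  17.]))]
slide_box [(array([296., 166.]), 0.65, array([ 457., -119.,  150.])), (array([229., 305.]), 0.53, array([585., 431., 150.]))]
jar [(array([231., 306.]), 0.78, array([580., 434., 150.]))]
```

View pics/top0.png

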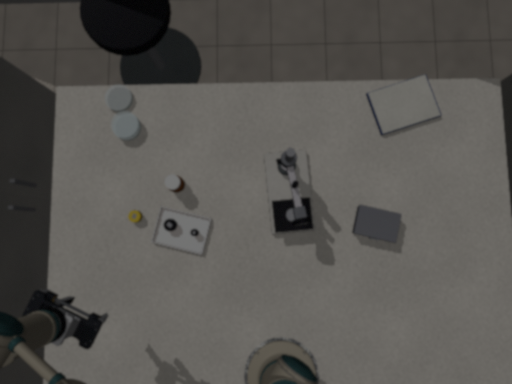

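View pics/side0.png

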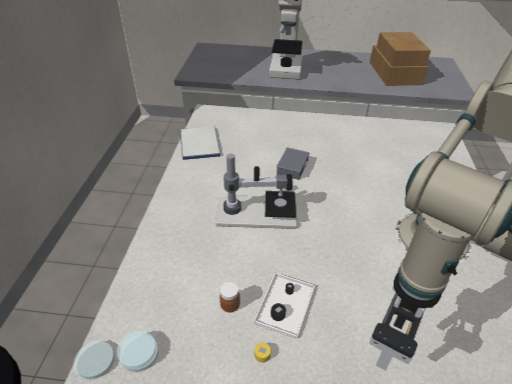

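Candidates for the wide mount are the yellow disc at top (134,216), the wide black one at top (171,225) / side (278,312), and the small black one at top (195,233) / side (290,288). By the description I choose the wide black one, and I'll check it in one crop.

Run:
```python
from h import *
C={n:env.read_camera(n) for n in("top","side")}
def crop(c,x,y,w,h,s): return cv2.resize(np.ascontiguousarray(c["pixels"][y:y+h,x:x+w,::-1]),(w*s,h*s),interpolation=cv2.INTER_CUBIC)
a=np.hstack([crop(C["top"],125,180,100,75,4),crop(C["side"],230,265,100,75,4)])
b=np.hstack([crop(C["top"],250,140,80,60*5//4,4),crop(C["top"],250,140,20,75,4)*0,crop(C["side"],210,145,100,75,4)])
cv2.imwrite("pics/crop1.png",np.vstack([a,b]))
for l in("mount_c","small_c"):
    R={}
    for n in C:
        for r in env.regions_of(n,l): print(l,n,r["xy"],r["p"],r["region"].sum())
for l in("knob","foot","pad","stand","boom","jar","slide_box","tray","mount_c"):
    m=[env.mark_of(n,l) for n in("top","side")]
    if all(m):print(l,tri((C["top"],m[0][0]["xy"]),(C["side"],m[1][0]["xy"])).round(), [x[0]["p"] for x in m])
```

```text
mount_c top [137.1, 213.1] 0.65 138
mount_c top [290.4, 190.9] 0.63 3575
mount_c top [197.4, 232.8] 0.4 45
mount_c side [262.7, 353.2] 0.83 259
mount_c side [276.7, 312.4] 0.73 222
small_c top [175.3, 184.2] 0.25 252
small_c side [287.1, 285.9] 0.41 72
knob [572. -41. 162.] [0.55, 0.74]
pad [504. -47.  49.] [0.77, 0.77]
stand [665. -38. -18.] [0.74, 0.55]
boom [447. 283. -47.] [0.71, 0.63]
jar [605. 329.  -5.] [0.52, 0.68]
slide_box [ 473. -307.   14.] [0.85, 0.82]
tray [458. 315.  -0.] [0.75, 0.92]
mount_c [ 487.  386. -134.] [0.72, 0.85]
```

View pics/crop1.png

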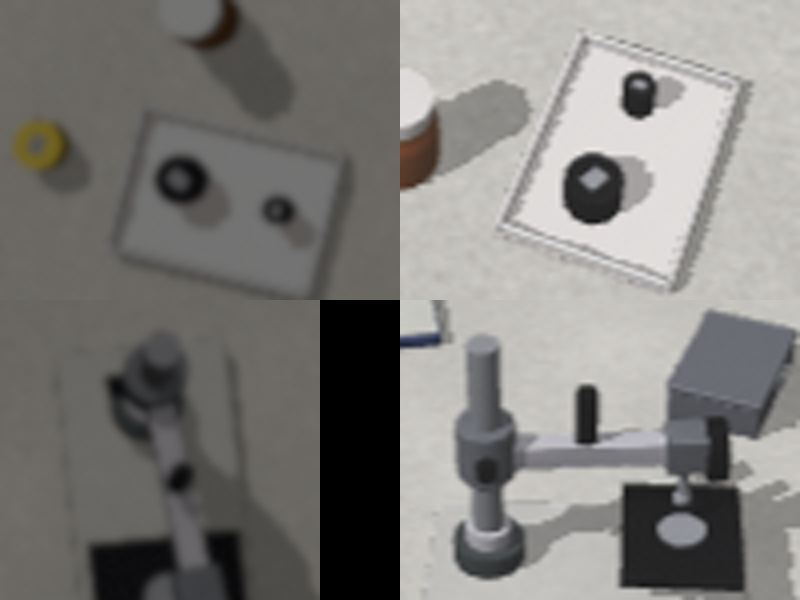

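The crop confirms the choice: the wide black mount with its bright rectangle is at top (170,225) / side (279,310). The arm is over the stage with the foot hanging just above the pad at side (281,196), and the knob is at side (257,173) / top (295,184).

Run:
```python
from h import *
T,S=[env.read_camera(n) for n in("top","side")]
print("mount top",atz(T,(170.3,224.7),29),atz(S,(278.8,309.5),29),tri((T,(170.3,224.7)),(S,(278.8,309.5))))
print("small",atz(T,(194.6,232.5),29),atz(S,(290,285.5),29))
print("pad",atz(S,(280.75,202.5),54))
p=tri((T,(290.5,151.25)),(S,(230.5,155.75)))
print("post",p,atz(T,(290.5,151.25),235),atz(S,(230.5,155.75),235))
print("knob",tri((T,(295,184.2)),(S,(256.75,173.25))))
# stage corners from side
st=[atz(S,(210+(x-400)/4,145+(y-300)/4),52) for x,y in((623,486),(738,487),(743,588),(620,585))]
print(np.round(st,1),np.mean(st,0))
pts=[atz(T,(250+x/4,140+(y-300)/4),18) for x,y in((60,360),(230,360),(92,545),(242,535))]
print(np.round(pts,1))
```

```text
mount top [472.87092804 345.61542007  29.        ] [469.90694394 350.21964514  29.        ] [471.44267119 346.89946724  24.0102842 ]
small [447.14335838 268.02031876  29.        ] [445.05609213 270.44103359  29.        ]
pad [494.57855958 -38.50214566  54.        ]
post [657.56317835 -27.45908016 234.29711176] [659.55808378 -27.37281827 235.        ] [655.21783747 -25.96265787 235.        ]
knob [577.91075573 -42.79944033 164.07180763]
[[ 549.4  -89.4   52. ]
 [ 452.1 -101.6   52. ]
 [ 442.3   21.3   52. ]
 [ 539.6   31.1   52. ]] [495.83395767 -34.65055029  52.        ]
[[ 695.1   41.2   18. ]
 [ 692.7  -96.9   18. ]
 [ 543.6   17.8   18. ]
 [ 549.8 -102.6   18. ]]
```

```bash
python3 -m jog '[[60,30,-50,50,-0.18],[60,60,-100,55,-0.36],[60,90,-150,55,-0.54],[60,120,-200,55,-0.72],[60,150,-250,55,-0.9]]'; python3 -m jog '[[60,30,-50,0,-0.18],[60,60,-100,0,-0.36],[60,90,-150,0,-0.54],[60,120,-200,0,-0.72],[60,150,-250,0,-0.9]]'
python3 - <<'E'
from h import *
T=env.read_camera("top")
P=[atz(T,(125+x/4,180+y/4),14) for x,y in((148,115),(345,155),(320,295),(115,245))]
r=cv2.minAreaRect(np.array(P,np.float32)[:,:2]);print(np.round(P,1),r)
E
```

```text
time_s: 2.92
ee_pos: [399.9, 266.6, 260.9]
ee_rot: [3.14, -0.0, 1.788]
force: [-0.1, -0.1, 0.2]
opening: 60.0
grasp_force: 0.0
time_s: 3.55
ee_pos: [549.8, 16.6, 260.7]
ee_rot: [3.141, -0.001, 0.888]
force: [0.1, 0.7, 0.3]
opening: 59.8
grasp_force: 0.0Traceback (most recent call last):
  File "<stdin>", line 4, in <module>
cv2.error: OpenCV(4.12.0) /io/opencv/modules/imgproc/src/convhull.cpp:143: error: (-215:Assertion failed) total >= 0 && (depth == CV_32F || depth == CV_32S) in function 'convexHull'
```

```bash
python3 -m jog '[[60,10,-20,0,-0.17],[60,20,-40,0,-0.34],[60,28,-60,0,-0.51],[60,28,-60,0,-0.69],[60,28,-60,0,-0.69]]'; python3 -m jog '[[60,0,0,-30,0],[60,0,0,-60,0],[60,0,0,-85,0],[60,0,0,-100,0],[60,0,0,-105,0]]'
python3 - <<'E'
from h import *
T=env.read_camera("top");S=env.read_camera("side")
P=np.array([atz(T,(125+x/4,180+y/4),14) for x,y in((148,115),(345,155),(320,295),(115,245))])
print(np.round(P,1),cv2.minAreaRect(P[:,:2].astype(np.float32).copy()))
im=lambda c,x,y:cv2.resize(np.ascontiguousarray(c["pixels"][y:y+75,x:x+100,::-1]),(400,300),interpolation=cv2.INTER_CUBIC)
cv2.imwrite("pics/c2.png",np.hstack([im(T,245,140),im(S,210,120)]))
E
```

```text
time_s: 4.22
ee_pos: [576.9, -41.7, 260.3]
ee_rot: [-3.141, 0.0, 0.206]
force: [-0.0, 0.9, 0.2]
opening: 60.0
grasp_force: 0.0
time_s: 4.85
ee_pos: [576.6, -41.4, 154.9]
ee_rot: [-3.141, 0.001, 0.206]
force: [-0.5, 0.2, 0.9]
opening: 60.6
grasp_force: 0.0
[[525.1 376.9  14. ]
 [490.5 217.3  14. ]
 [379.4 237.3  14. ]
 [421.1 402.   14. ]] ((454.14666748046875, 306.5948486328125), (169.96572875976562, 112.67056274414062), 76.38771057128906)
```

View pics/c2.png

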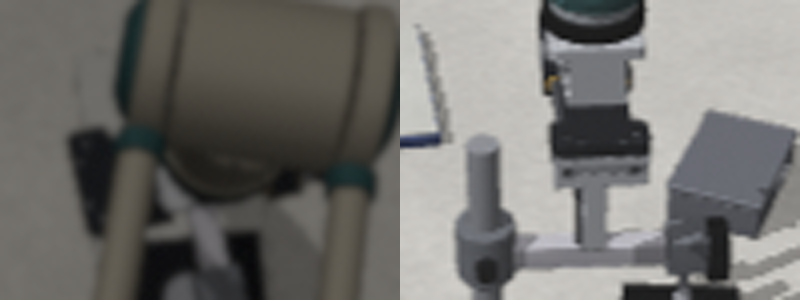

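The fingers bracket the knob: the near finger is at crop (593,215), where the knob was. Closing now.

```bash
python3 -m jog '[[0,0,0,0,0],[0,0,0,0,0],[0,0,0,0,0],[0,0,0,0,0],[0,0,0,0,0]]'; python3 -m jog '[[0,0,0,5,0],[0,0,0,12,0],[0,0,0,20,0],[0,0,0,30,0],[0,0,0,40,0]]'
```

```text
time_s: 5.58
ee_pos: [577.0, -41.9, 155.6]
ee_rot: [3.141, -0.0, 0.204]
force: [0.1, -1.1, -0.6]
opening: 17.5
grasp_force: 30.0
time_s: 6.2
ee_pos: [577.0, -41.8, 196.3]
ee_rot: [3.141, -0.0, 0.204]
force: [2.8, -2.2, -6.2]
opening: 17.4
grasp_force: 30.0
```

```bash
python3 -m jog '[[0,3.7,-13,0,0.17],[0,9.5,-25.4,0,0.34],[0,17.4,-36.4,0,0.51],[0,27,-46,0,0.68],[0,38.1,-53.8,0,0.85]]'; python3 -m jog '[[0,6,-3.1,0,0.08],[0,12.2,-6,0,0.17],[0,12.2,-6,0,0.17],[0,12.2,-6,0,0.17],[0,12.2,-6,0,0.17]]'
```

```text
time_s: 6.82
ee_pos: [614.1, -96.7, 197.4]
ee_rot: [-3.142, 0.002, 1.059]
force: [-0.8, -2.6, 1.5]
opening: 17.5
grasp_force: 30.0
time_s: 7.45
ee_pos: [627.2, -103.4, 197.2]
ee_rot: [3.139, 0.003, 1.222]
force: [-0.0, -5.4, 0.9]
opening: 17.7
grasp_force: 30.0
```

```bash
python3 -m jog '[[45,0,0,0,0],[45,0,0,0,0],[45,0,0,0,0],[50,0,0,30,0],[50,0,0,75,0]]'
python3 - <<'E'
from h import *
S=env.read_camera("side");T=env.read_camera("top")
for c in (T,S): print([(np.round(m["xy"],1),m["p"]) for m in env.mark_of("top" if c is T else "side","mount_c")])
# mount side profile: dark pixels in the tray
for n,c,b in(("T",T,(155,210,32,30)),("S",S,(262,292,32,45))):
    x,y,w,h=b;g=c["pixels"][y:y+h,x:x+w].max(2);
    k=(g<(45 if n=="T" else 75)).astype(np.uint8);_,l,st,ce=cv2.connectedComponentsWithStats(k);i=1+st[1:,4].argmax();print(n,st[i]+[x,y,0,0,0],ce[i]+[x,y])
P=np.array([atz(S,(230+(x-400)/4,265+y/4),14) for x,y in((583,35),(747,80),(673,290),(500,228))])
print(P.round(),cv2.minAreaRect(P[:,:2].astype(np.float32).copy()))
save(S,"s3.png")
E
```

```text
time_s: 8.07
ee_pos: [626.3, -100.7, 269.7]
ee_rot: [-3.137, -0.0, 1.224]
force: [0.2, -0.6, -0.4]
opening: 50.1
grasp_force: 0.0
[(array([171. , 225.1]), 0.59), (array([137.3, 216.4]), 0.53)]
[(array([265.6, 354.3]), 0.8), (array([278.1, 310.5]), 0.51)]
T [165 220  11  10  63] [170.6031746  224.68253968]
S [271 304  15  17 169] [277.92899408 312.37869822]
[[488. 224.  14.]
 [370. 248.  14.]
 [415. 415.  14.]
 [528. 385.  14.]] ((449.77618408203125, 316.4470520019531), (172.80335998535156, 119.85399627685547), 75.42002868652344)
```

View pics/s3.png

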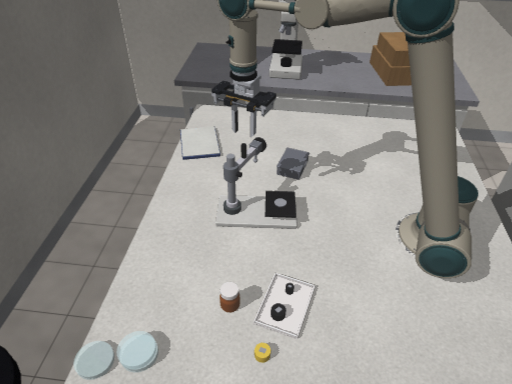

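The boom is swung clear toward the back right (head at side pixel (258,145)), with the knob released and the mounts untouched. Next I go above the mount.

```bash
python3 -m jog '[[54,-17,50,0,0],[54,-34,100,0,0],[54,-52,150,0,0],[54,-69,200,0,0],[54,-86,250,0,0]]'; python3 -m jog '[[54,-17,50,0,0],[54,-34,100,0,0],[54,-52,150,-20,0],[54,-69,199,-90,0.05],[54,-69,199,-145,0.05]]'
python3 - <<'E'
from h import *
print(env.get_state()["ee_pos"],env.get_state()["ee_rot"])
S=env.read_camera("side");T=env.read_camera("top")
print(atz(S,(277.9,312.4),19),atz(T,(170.6,224.7),27))
e=env.get_state()["ee_pos"];print(proj(S,e),proj(T,e),proj(S,[471,348,29]))
im=lambda c,x,y:cv2.resize(np.ascontiguousarray(c["pixels"][y:y+75,x:x+100,::-1]),(800,600),interpolation=cv2.INTER_CUBIC)
cv2.imwrite("pics/c4.png",im(S,230,265))
E
```

```text
time_s: 8.9
ee_pos: [539.5, 150.1, 268.6]
ee_rot: [-3.138, 0.001, 1.224]
force: [0.2, -0.4, -0.0]
opening: 53.9
grasp_force: 0.0
time_s: 9.52
ee_pos: [471.7, 347.3, 137.0]
ee_rot: [-3.142, -0.001, 1.277]
force: [0.5, -0.5, -0.2]
opening: 53.5
grasp_force: 0.0
[471.69777467 347.32056973 136.96652487] [-3.14155935e+00 -1.12828381e-03  1.27672990e+00]
[471.54539257 352.73462854  19.        ] [472.90881153 345.15295129  27.        ]
[282.77275361 283.79625597] [162.52825284 226.21703999] [278.44839894 308.72093844]
```

View pics/c4.png

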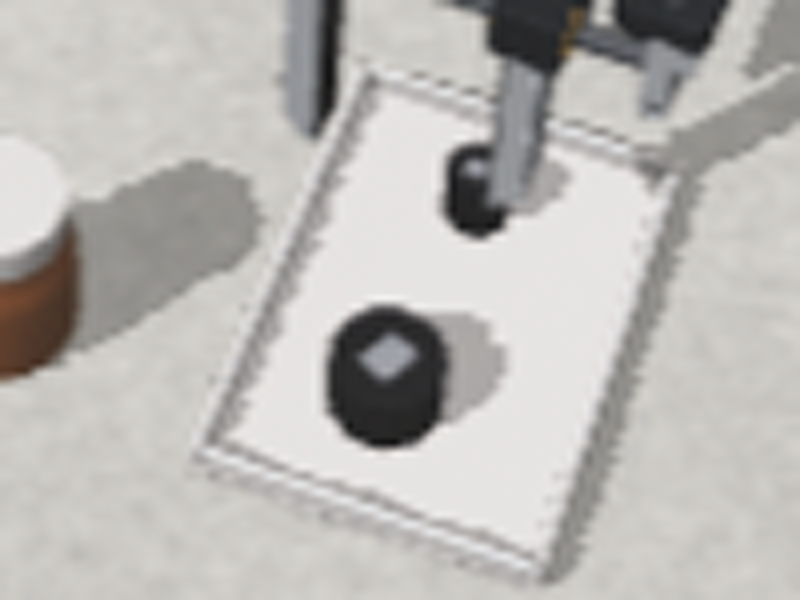

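```bash
python3 -m jog '[[54,0,0,-35,0],[54,0,0,-70,0],[54,0,0,-95,0],[54,0,0,-110,0],[54,0,0,-115.5,0]]'; python3 -m jog '[[0,0,0,0,0],[0,0,0,0,0],[0,0,0,0,0],[0,0,0,0,0],[0,0,0,0,0]]'
```

```text
time_s: 10.25
ee_pos: [473.7, 344.8, 23.6]
ee_rot: [3.141, -0.0, 1.273]
force: [-0.4, 0.5, -0.0]
opening: 53.7
grasp_force: 0.0
time_s: 10.88
ee_pos: [473.8, 345.4, 24.4]
ee_rot: [3.14, -0.001, 1.274]
force: [-1.2, -1.3, 7.0]
opening: 38.5
grasp_force: 30.0
```

Row limits left the tool 14 mm too high, so I reopen and go lower.

```bash
python3 -m jog '[[54,0,0,0,0],[54,0,0,0,0],[54,0,0,0,0],[54,0,0,-8,0],[54,0,0,-14,0]]'
python3 - <<'E'
from h import *
S=env.read_camera("side");s=env.get_state();print(s["ee_pos"],s["force"])
im=lambda c,x,y:cv2.resize(np.ascontiguousarray(c["pixels"][y:y+75,x:x+100,::-1]),(800,600),interpolation=cv2.INTER_CUBIC)
cv2.imwrite("pics/c5.png",im(S,230,265))
E
```

```text
time_s: 11.5
ee_pos: [472.8, 344.8, 8.6]
ee_rot: [-3.141, 0.001, 1.274]
force: [-0.8, 0.4, -0.5]
opening: 53.8
grasp_force: 0.0
[472.28108493 344.51193598   7.86292979] [-0.04555904 -0.55573652  0.22468343]
```

View pics/c5.png

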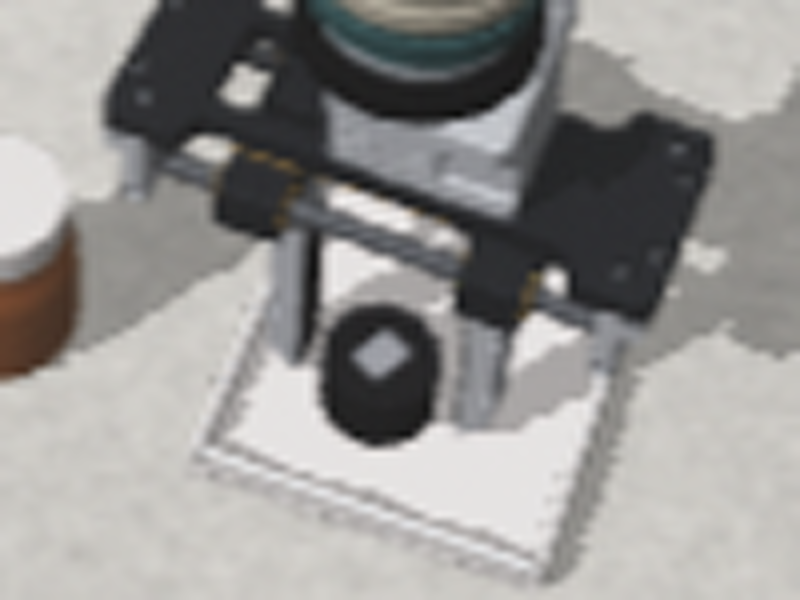

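The fingers straddle the mount: tips at crop (290,362) and (475,425), mount about (381,394), slightly nearer the camera. I shift 4 mm along the tool's x, then grip and lift.

```bash
python3 -m jog '[[54,1,3.5,1,0],[0,1,3.5,1,0],[0,1,3.5,1,0],[0,1,3.5,1,0],[0,1,3.5,1,0]]'; python3 -m jog '[[0,0,0,0,0],[0,0,0,5,0],[0,0,0,30,0],[0,0,0,70,0],[0,0,0,110,0]]'
```

```text
time_s: 12.18
ee_pos: [474.4, 348.7, 10.7]
ee_rot: [3.141, -0.001, 1.274]
force: [0.1, 1.2, 0.8]
opening: 39.2
grasp_force: 30.0
time_s: 12.8
ee_pos: [473.7, 348.2, 121.4]
ee_rot: [-3.141, 0.001, 1.274]
force: [0.9, -0.4, -0.8]
opening: 39.4
grasp_force: 30.0
```

```bash
cat > pad.py <<'E'
from h import *
T=env.read_camera("top");S=env.read_camera("side")
for n,c in(("T",T),("S",S)):
    u,v=proj(c,[496,-38,54]).round().astype(int);g=c["pixels"][v-22:v+22,u-24:u+24].astype(int).max(2)
    k=cv2.inRange(c["pixels"][v-22:v+22,u-24:u+24].max(2),0,55 if n=="S" else 30)
    cs,_=cv2.findContours(k,cv2.RETR_CCOMP,cv2.CHAIN_APPROX_NONE)
    for q in cs:
        if cv2.contourArea(q)>30:
            r=cv2.minAreaRect(q);m=np.array(r[0])+[u-24,v-22]
            e=cv2.fitEllipse(q) if len(q)>5 else None
            print(n,cv2.contourArea(q),m,r[1:],"z54",atz(c,m,54)[:2],"z52",atz(c,m,52)[:2])
    a=cv2.resize(np.ascontiguousarray(c["pixels"][v-22:v+22,u-24:u+24,::-1]),(384,352),interpolation=cv2.INTER_CUBIC)
    if n=="T":A=cv2.convertScaleAbs(a,alpha=2)
cv2.imwrite("pics/pad.png",np.hstack([A,a]))
E
python3 pad.py
```

```text
T 990.5 [292.2227726  214.72772598] ((29.35359764099121, 35.920841217041016), 84.2894058227539) z54 [497.74420332 -40.43967537] z52 [497.83812686 -40.57599861]
T 212.0 [292.00000381 214.5       ] ((16.26345443725586, 16.26345443725586), 45.0) z54 [498.46085457 -39.76502742] z52 [498.55597265 -39.90022613]
S 38.0 [284.  212.5] ((8.0, 7.0), -0.0) z54 [480.75345241   7.7647083 ] z52 [480.76970976   5.65207846]
S 53.0 [267.5 203.5] ((23.0, 3.0), 90.0) z54 [537.40973825 -27.69980859] z52 [537.55384062 -29.89246417]
S 98.0 [295.5 185.5] ((9.0, 15.0), 90.0) z54 [ 450.2736653 -132.9499142] z52 [ 450.22114495 -135.38006684]
```

View pics/pad.png

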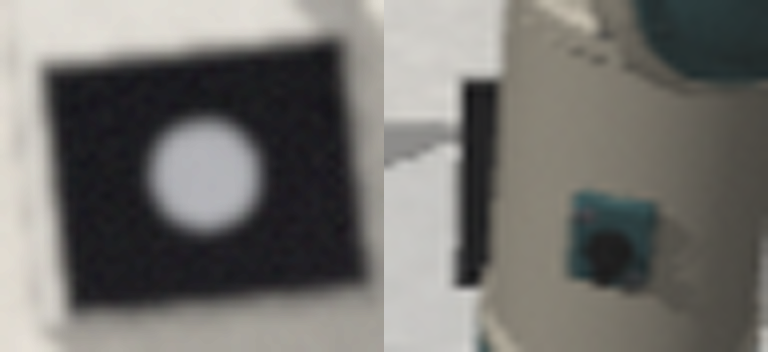

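The top picture shows the bare pad at (292,214.6), which is about (498,-40). The arm hides the side view. I carry the mount there.

```bash
python3 -m jog '[[0,3,-40,10,0],[0,6,-90,10,0],[0,9,-140,10,0],[0,12,-190,10,0],[0,15,-240,10,0]]'; python3 -m jog '[[0,3,-50,0,0],[0,6,-100,0,0],[0,9,-140,0,0],[0,9,-148,-20,0],[0,9,-148,-45,0]]';python3 -m jog '[[0,0,0,-5,0],[0,0,0,-5,0],[0,0,0,-5,0],[0,0,0,-5,0],[0,0,0,-5,0]]'
python3 - <<'E'
from h import *
S=env.read_camera("side");s=env.get_state();e=s["ee_pos"];print(e,s["force"],proj(S,e),proj(S,[498,-40,54]))
im=lambda c,x,y:cv2.resize(np.ascontiguousarray(c["pixels"][y:y+60,x:x+80,::-1]),(800,600),interpolation=cv2.INTER_CUBIC)
cv2.imwrite("pics/c6.png",im(S,240,165))
E
```

```text
time_s: 13.52
ee_pos: [488.1, 106.9, 129.3]
ee_rot: [-3.14, 0.001, 1.274]
force: [-0.0, 0.4, 0.2]
opening: 39.4
grasp_force: 30.0
time_s: 14.15
ee_pos: [497.7, -40.6, 84.2]
ee_rot: [-3.141, 0.0, 1.272]
force: [0.1, -0.0, -1.0]
opening: 39.0
grasp_force: 30.0
time_s: 14.78
ee_pos: [498.5, -39.4, 81.0]
ee_rot: [3.14, -0.0, 1.274]
force: [-0.2, 0.3, -1.1]
opening: 39.6
grasp_force: 30.0
[498.37845193 -39.41313867  80.84001271] [ 0.6856176  -0.3562867  -0.70640106] [280.07543002 196.0986935 ] [279.74854564 202.10295099]
```

View pics/c6.png

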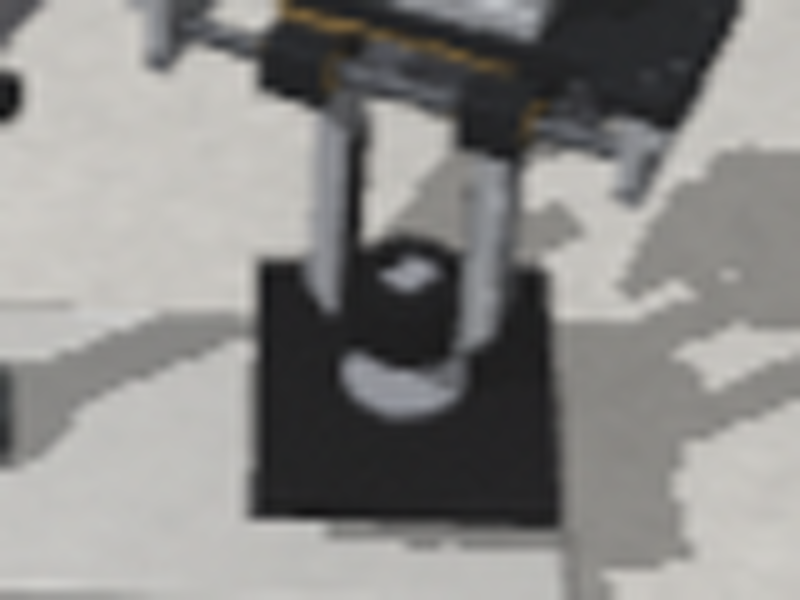

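Mount hovers over the pad: its lower edge is at crop row 366 and the pad's at 418, column match is good, and y needs about +1.5 mm. Lowering.

```bash
python3 -m jog '[[0,0,1.5,-6,0],[0,0,1.5,-12,0],[0,0,1.5,-17,0],[0,0,1.5,-18.5,0],[0,0,1.5,-18.5,0]]'; python3 -m jog '[[0,0,0,-0.5,0],[0,0,0,-1,0],[0,0,0,-1.5,0],[0,0,0,-1.5,0],[0,0,0,-1.5,0]]'
```

```text
time_s: 15.45
ee_pos: [498.1, -38.0, 61.7]
ee_rot: [-3.141, 0.0, 1.274]
force: [-0.3, 0.1, -0.6]
opening: 39.6
grasp_force: 30.0
time_s: 16.08
ee_pos: [498.2, -38.0, 60.6]
ee_rot: [3.141, 0.0, 1.274]
force: [-0.3, -0.2, 0.5]
opening: 39.2
grasp_force: 30.0
```

```bash
python3 -m jog '[[0,0,0,-0.4,0],[0,0,0,-0.8,0],[0,0,0,-0.8,0],[0,0,0,-0.8,0],[0,0,0,-0.8,0]]'
python3 - <<'E'
from h import *
S=env.read_camera("side");s=env.get_state();print(s["ee_pos"],s["force"])
im=lambda c,x,y:cv2.resize(np.ascontiguousarray(c["pixels"][y:y+60,x:x+80,::-1]),(800,600),interpolation=cv2.INTER_CUBIC)
cv2.imwrite("pics/c7.png",im(S,240,165))
E
```

```text
time_s: 16.7
ee_pos: [498.3, -38.0, 60.6]
ee_rot: [3.141, 0.0, 1.274]
force: [-1.8, 0.3, 8.0]
opening: 39.5
grasp_force: 30.0
[498.23431015 -37.96884803  60.5884868 ] [-1.66596874 -0.29038027  7.65495293]
```

View pics/c7.png

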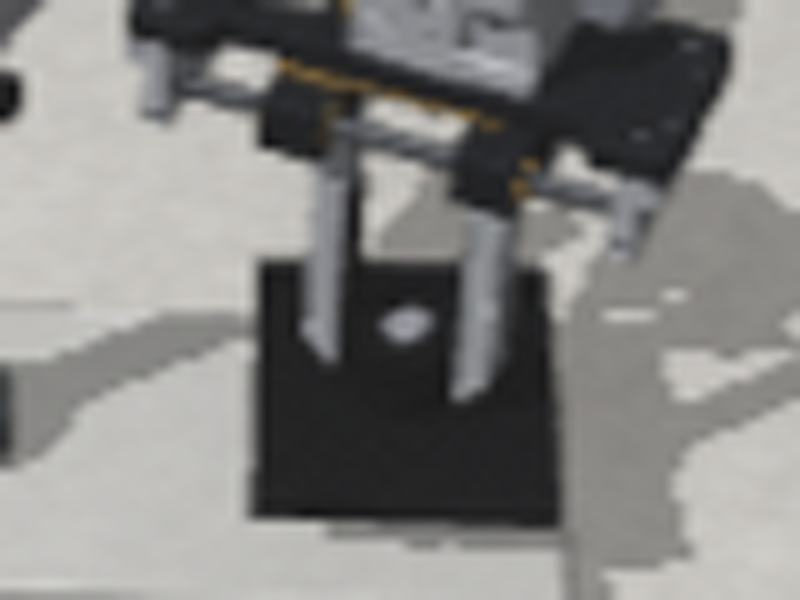

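Contact is about 8 N and no pad shows in front of the mount. I release, rise, and check from above.

```bash
python3 -m jog '[[60,0,0,0,0],[60,0,0,0,0],[60,0,0,0,0],[60,0,0,30,0],[60,0,0,80,0]]'; python3 -m jog '[[60,0,0,50,0],[60,0,40,100,0],[60,0,90,130,0],[60,0,140,130,0],[60,0,190,130,0]]'
python3 - <<'E'
from h import *
T=env.read_camera("top");S=env.read_camera("side");print(env.get_state()["ee_pos"])
print(proj(S,[498,-40,78])-proj(S,[498,-40,54]),proj(T,[498,-40,78])-proj(T,[498,-40,54]))
A=cv2.resize(np.ascontiguousarray(T["pixels"][192:237,268:318,::-1]),(400,360),interpolation=cv2.INTER_CUBIC)
B=cv2.resize(np.ascontiguousarray(S["pixels"][180:225,255:305,::-1]),(400,360),interpolation=cv2.INTER_CUBIC)
cv2.imwrite("pics/c8.png",cv2.convertScaleAbs(np.hstack([A,B]),alpha=2.5))
E
```

```text
time_s: 17.38
ee_pos: [496.7, -37.7, 138.8]
ee_rot: [-3.137, 0.0, 1.274]
force: [0.5, -0.2, 0.5]
opening: 60.2
grasp_force: 0.0
time_s: 18.0
ee_pos: [498.3, 153.6, 270.1]
ee_rot: [3.14, -0.001, 1.274]
force: [1.0, -0.1, -0.0]
opening: 60.0
grasp_force: 0.0
[497.69311732 156.36809501 269.40401071]
[ 0.40734625 -5.45711874] [ 0.52673145 -0.37997069]
```

View pics/c8.png

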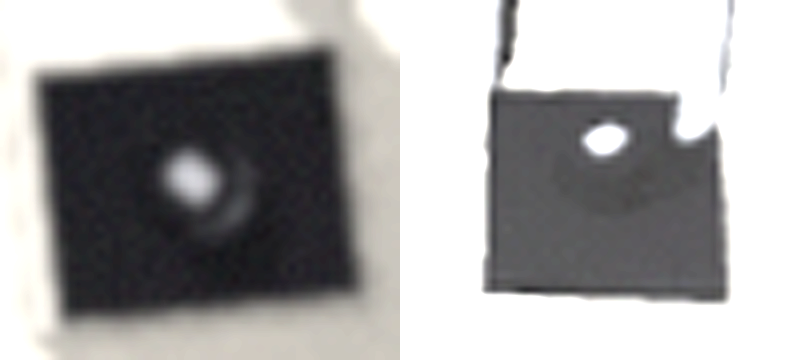

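The top view shows a crescent of pad at lower right, crop (235,195), so the mount sits about 3 mm too far in +y and 1 mm in +x. I'll go back and correct it.

```bash
python3 -m jog '[[60,0,-50,0,0],[60,0,-100,0,0],[60,0,-150,-30,0],[60,0,-192,-70,0],[60,0,-192,-100,0]]';  python3 -m jog '[[60,0,0,-30,0],[60,0,0,-60,0],[60,0,0,-60,0],[60,0,0,-60,0],[60,0,0,-60,0]]'
```

```text
time_s: 18.73
ee_pos: [497.3, -43.5, 167.9]
ee_rot: [-3.141, 0.002, 1.269]
force: [0.1, 0.9, -0.4]
opening: 59.7
grasp_force: 0.0
time_s: 19.35
ee_pos: [499.2, -40.3, 111.0]
ee_rot: [3.139, -0.0, 1.274]
force: [0.6, 1.2, -0.6]
opening: 60.0
grasp_force: 0.0
```

```bash
python3 -m jog '[[60,-0.7,2,-25,0],[60,-0.7,2,-42,0],[60,-0.7,2,-49,0],[60,-0.7,2,-49,0],[60,-0.7,2,-49,0]]';  python3 -m jog '[[0,0,0,0,0],[0,0,0,0,0],[0,0,0,0,0],[0,0,0,0,0],[0,0,0,0,0]]'; python3 -m jog '[[0,0,0,2,0],[0,0,0,4,0],[0,-1,-3,4,0],[0,-1,-3,4,0],[0,-1,-3,2,0]]'; python3 -m jog '[[0,0,0,-0.5,0],[0,0,0,-1,0],[0,0,0,-1.5,0],[0,0,0,-2,0],[0,0,0,-2,0]]'
```

```text
time_s: 19.98
ee_pos: [498.3, -38.1, 61.5]
ee_rot: [3.14, -0.0, 1.274]
force: [0.1, 0.5, -0.1]
opening: 60.3
grasp_force: 0.0
time_s: 20.6
ee_pos: [497.7, -38.0, 60.9]
ee_rot: [3.141, -0.0, 1.274]
force: [0.4, -0.3, 2.9]
opening: 39.5
grasp_force: 30.0
time_s: 21.22
ee_pos: [496.5, -41.0, 62.6]
ee_rot: [3.141, -0.0, 1.274]
force: [0.7, -0.1, 0.1]
opening: 39.4
grasp_force: 30.0
time_s: 21.85
ee_pos: [496.5, -40.9, 60.9]
ee_rot: [3.141, -0.0, 1.274]
force: [-1.0, 0.5, 3.3]
opening: 39.3
grasp_force: 30.0
```

```bash
python3 -m jog '[[60,0,0,0,0],[60,0,0,0,0],[60,0,0,0,0],[60,0,0,30,0],[60,0,0,80,0]]'; python3 -m jog '[[60,0,0,50,0],[60,0,40,100,0],[60,0,90,130,0],[60,0,140,130,0],[60,0,190,130,0]]'
python3 - <<'E'
from h import *
T=env.read_camera("top");S=env.read_camera("side")
A=cv2.resize(np.ascontiguousarray(T["pixels"][192:237,268:318,::-1]),(400,360),interpolation=cv2.INTER_CUBIC)
B=cv2.resize(np.ascontiguousarray(S["pixels"][180:225,255:305,::-1]),(400,360),interpolation=cv2.INTER_CUBIC)
cv2.imwrite("pics/c9.png",cv2.convertScaleAbs(np.hstack([A,B]),alpha=2.5))
for n,c,(u,v) in(("T",T,(292,214)),("S",S,(281,197))):
    g=c["pixels"][v-5:v+6,u-5:u+6].max(2).astype(float);g=np.clip(g-(70 if n=="S" else 35),0,None);yy,xx=np.mgrid[v-5:v+6,u-5:u+6];print(n,(g*xx).sum()/g.sum(),(g*yy).sum()/g.sum())
k=cv2.inRange(T["pixels"][192:237,268:318].max(2),0,45)
q=max(cv2.findContours(k,cv2.RETR_EXTERNAL,cv2.CHAIN_APPROX_NONE)[0],key=cv2.contourArea);print(cv2.minAreaRect(q),"+268,192")
E
```

```text
time_s: 22.48
ee_pos: [495.0, -40.7, 139.9]
ee_rot: [-3.137, 0.0, 1.274]
force: [0.2, -0.9, -0.3]
opening: 60.2
grasp_force: 0.0
time_s: 23.1
ee_pos: [496.6, 150.6, 271.3]
ee_rot: [3.14, -0.001, 1.273]
force: [0.5, 0.6, -0.7]
opening: 60.0
grasp_force: 0.0
T 292.6647116324536 214.47996089931573
S 280.86962025316456 196.40759493670885
((24.386138916015625, 22.861385345458984), (30.846153259277344, 37.21438980102539), 84.2894058227539) +268,192
```

View pics/c9.png

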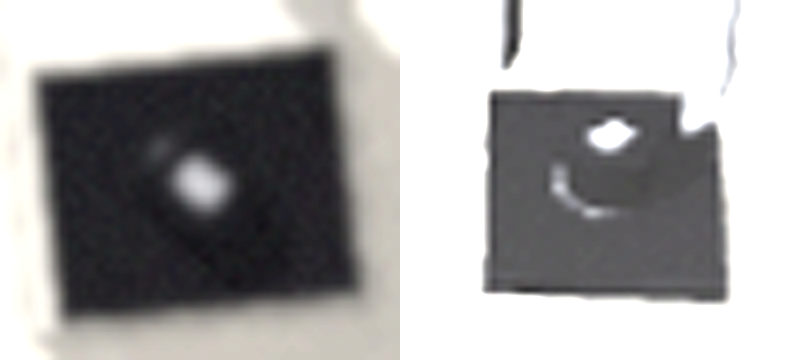

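The mount is now centred to about 1–2 mm: its rectangle is at top (292.7,214.5), against (292.9,214.5) expected. Only a thin crescent shows on the other side. Back to the knob.

```bash
python3 -m jog '[[50,25,-48,0,0],[50,50,-96,0,0],[50,75,-144,0,0],[50,100,-192,0,-0.03],[50,125,-240,0,-0.05]]'; python3 -m jog '[[50,5,-15,0,0],[50,5,-15,0,0],[50,5,-15,0,0],[50,5,-15,0,0],[50,5,-15,0,0]]'
```

```text
time_s: 23.82
ee_pos: [621.7, -93.6, 270.4]
ee_rot: [-3.141, 0.0, 1.222]
force: [-0.2, 0.8, -0.1]
opening: 50.0
grasp_force: 0.0
time_s: 24.45
ee_pos: [626.2, -104.7, 271.1]
ee_rot: [3.141, -0.0, 1.225]
force: [0.4, -0.7, -0.6]
opening: 49.9
grasp_force: 0.0
```

```bash
python3 -m jog '[[50,0.5,1.7,-20,0],[50,0.5,1.7,-45,0],[50,0.5,1.7,-65,0],[50,0.5,1.7,-74,0],[50,0.5,1.7,-74,0]]'; python3 -m jog '[[0,0,0,0,0],[0,0,0,0,0],[0,0,0,0,0],[0,0,0,0,0],[0,0,0,0,0]]'; python3 -m jog '[[0,-12.2,5.9,0,-0.17],[0,-23.4,13.8,0,-0.34],[0,-33,23.4,0,-0.51],[0,-40.8,34.4,0,-0.68],[0,-46.6,46.7,0,-0.85]]'; python3 -m jog '[[0,-1.6,5,0,-0.07],[0,-3.1,9.9,0,-0.13],[0,-4,14.5,0,-0.19],[0,-4.6,18.6,0,-0.24],[0,-4.6,18.6,0,-0.24]]'
python3 - <<'E'
from h import *
S=env.read_camera("side");e=env.get_state()["ee_pos"];print(e)
print([(m["xy"],m["p"]) for m in env.mark_of("side","foot")],[(m["xy"],m["p"]) for m in env.mark_of("side","mount_c")[:3]])
for X in([498,-40,109],[498,-40,78],[498,-40,66]):print(proj(S,X))
print(S["pixels"][180:206,270:292].max(2))
E
```

```text
time_s: 25.08
ee_pos: [626.7, -103.9, 196.4]
ee_rot: [-3.141, 0.0, 1.224]
force: [-0.4, 1.0, -0.6]
opening: 50.0
grasp_force: 0.0
time_s: 25.7
ee_pos: [627.0, -104.3, 196.9]
ee_rot: [3.141, 0.0, 1.224]
force: [-0.1, -0.1, 0.7]
opening: 17.4
grasp_force: 30.0
time_s: 26.32
ee_pos: [580.2, -56.9, 196.6]
ee_rot: [-3.141, -0.001, 0.369]
force: [1.9, 1.2, -1.8]
opening: 17.2
grasp_force: 30.0
time_s: 26.95
ee_pos: [575.5, -37.7, 196.6]
ee_rot: [-3.14, 0.0, 0.135]
force: [0.4, 3.3, 0.5]
opening: 17.5
grasp_force: 30.0
[575.49882447 -37.74650386 196.55724479]
[([284.1, 187.1], 0.84), ([288.3, 286.3], 0.36)] [([265.0, 351.8], 0.7), ([279.0, 199.1], 0.59)]
[280.697052   189.39604183]
[280.15589189 196.64583224]
[279.95097916 199.39099833]
[[192 194 194 193 193 195 193 158 119 119  95  69  70  81  92  92 109  86
   30  31  31  30]
 [192 194 194 192 192 194 198 194 186 166 130  99  75 144 184 184 186 131
   30  29  29  29]
 [193 193 194 193 191 195 195 195 192 175 142 103  77 151 195 195 195 153
   74  53  53  53]
 [194 195 193 191 192 192 191 190 192 180 144 111  99 160 198 197 195 191
  187 1
[... 1358 characters left out ...]
5  97  67  40  35  36  34  33
   32  33  33  32]
 [ 36  36  35  34  35  33  35  36  36  37  44  44  38  36  36  34  32  32
   32  32  33  32]
 [ 36  36  36  36  44  42  33  35  35  34  35  35  33  34  36  32  30  31
   32  32  32  32]
 [ 36  36  37  35  62  60  34  33  33  33  33  31  33  32  31  30  30  32
   32  32  32  32]
 [ 36  35  36  37  64  61  34  33  33  32  33  31  32  31  30  29  30  30
   33  32  32  33]
 [ 36  35  34  36  81  76  34  33  33  32  33  32  31  30  31  30  31  31
   32  32  34  35]
 [ 36  36  36  36  51  65  53  33  32  34  32  33  30  31  30  31  31  32
   33  35  36  36]
 [ 37  36  36  37  38  49  60  55  40  32  33  32  32  31  31  32  34  36
   35  35  36  36]]
```

```bash
python3 -m jog '[[0,0,0,-5,0],[0,0,0,-10,0],[0,0,0,-15,0],[0,0,0,-20,0],[0,0,0,-20,0]]'
python3 - <<'E'
from h import *
S=env.read_camera("side");s=env.get_state();print(s["ee_pos"],s["force"],[(m["xy"],m["p"]) for m in env.mark_of("side","foot")])
T=env.read_camera("top")
k=cv2.inRange(T["pixels"][192:237,268:318].max(2),0,45)
P=np.array([atz(T,(268+x,192+y),52)[:2] for x,y in cv2.boxPoints(((24.386,22.861),(30.846,37.214),84.289))]);print(P, cv2.minAreaRect(P.astype(np.float32).copy()))
print(S["pixels"][184:202,272:290].max(2))
E
```

```text
time_s: 27.72
ee_pos: [575.6, -38.6, 175.5]
ee_rot: [-3.141, 0.001, 0.134]
force: [1.2, 5.0, -3.5]
opening: 17.4
grasp_force: 30.0
[575.57860805 -38.59827712 175.47576042] [ 0.46502703  5.47321948 -4.35196851] [([280.3, 191.7], 0.92), ([294.2, 166.3], 0.42)]
[[ 540.45875341   20.52144371]
 [ 550.30431394  -95.24601946]
 [ 454.77430452 -102.09619798]
 [ 444.94797665   12.66976358]] ((497.62615966796875, -41.28814697265625), (95.83257293701172, 116.45553588867188), 4.861089706420898)
[[196 194 195 196 168 111  78  78  78  78  78  77  77  77  73  51  31  32]
 [196 195 194 194 175 136 119 109  86  70  82 107 119 118  93  50  31  30]
 [197 196 193 194 194 191 188 168 115  76 104 161 186 188 149  67  29  29]
 [197 197 195 193 193 194 194 167 126  96 106 167 193 194 191 147  79  67]
 [197 197 195 194 192 192 195 168 126 101 107 167 193 171 148 138 130 130]
 [198 197 194 193 193 169 136 125 121  99  95 130 149 144 138 139 136 136]
 [182 199 174 147 147 142 135 141 135 117  99 117 138 137 138 137 138 140]
 [ 69  77  67  56  57  55  90 135 151 139 110  79  68  66  67  77  86  87]
 [ 31  32  31  33  32  33  52 107 130 116  85  51  34  34  36  36  38  40]
 [ 33  35  33  30  31  33  37  54  71  67  47  35  32  32  32  31  33  34]
 [ 35  36  35  34  35  35  35  37  39  39  34  31  32  32  35  34  35  35]
 [ 36  35  35  36  35  35  36  36  62 118 107  45  35  35  35  35  35  33]
 [ 37  35  36  37  36  35  62 118 146 151 151 122  67  35  35  32  34  32]
 [ 35  36  34  35  35  36  66 126 154 154 128  76  42  34  35  34  32  31]
 [ 36  36  35  34  36  35  41  63  95  96  66  40  35  36  35  32  31  32]
 [ 36  36  34  33  34  34  36  37  43  44  38  35  35  34  32  33  33  32]
 [ 35  36  44  42  33  35  34  37  35  35  34  35  35  33  30  32  32  32]
 [ 36  36  62  58  34  33  32  33  32  32  32  32  31  31  30  31  33  32]]
```

```bash
cat > foot.py <<'E'
from h import *
S=env.read_camera("side");s=env.get_state();print(s["ee_pos"],s["force"],[(m["xy"],m["p"]) for m in env.mark_of("side","foot")][:1])
print(S["pixels"][186:201,274:288].max(2))
E
python3 -m jog '[[0,0,0.7,0,-0.01],[0,0,1.4,0,-0.02],[0,-0.2,2.1,0,-0.03],[0,-0.3,2.8,0,-0.035],[0,-0.3,2.8,0,-0.035]]'; python3 -m jog '[[0,0,0,-1,0],[0,0,0,-2,0],[0,0,0,-3,0],[0,0,0,-4,0],[0,0,0,-4,0]]'; python3 foot.py
```

```text
time_s: 28.5
ee_pos: [575.2, -36.8, 176.6]
ee_rot: [3.14, 0.001, 0.098]
force: [1.0, 1.3, -5.5]
opening: 17.2
grasp_force: 30.0
time_s: 29.12
ee_pos: [575.2, -36.4, 172.6]
ee_rot: [3.141, 0.001, 0.099]
force: [-2.7, 0.4, 0.6]
opening: 17.4
grasp_force: 30.0
[575.20744947 -36.35364616 172.61828676] [-2.62184194  0.19896489  1.36867615] [([282.7, 193.1], 0.78)]
[[194 192 168 109  83  84  84  83  84  83  84  84  70  44]
 [194 194 190 184 183 165 114  79  89 149 183 164 120  67]
 [196 195 192 192 195 176 134  96 104 166 194 169 111  56]
 [194 193 193 193 172 136 123 103 110 140 148 145 137 114]
 [174 146 147 148 142 129 120 102 104 130 137 137 136 136]
 [ 66  55  56  56  60 114 130  99  83  74  66  67  66  78]
 [ 32  33  31  31  76 143 159 130 100  66  34  34  35  36]
 [ 32  32  31  31  60 121 145 130 102  60  31  32  32  32]
 [ 35  34  34  35  39 100 124 102  72  41  31  31  32  32]
 [ 34  35  35  35  34  47  79 125 104  38  32  32  33  34]
 [ 35  36  36  35  63 118 146 152 150 121  68  34  33  33]
 [ 35  35  36  35  66 127 155 154 128  75  41  35  34  33]
 [ 35  35  37  36  41  62  95  96  65  40  35  34  35  32]
 [ 34  34  34  36  36  37  43  45  38  35  35  33  30  31]
 [ 45  42  34  34  35  35  35  34  35  34  36  33  31  31]]
```

```bash
python3 -m jog '[[0,0,0,-0.6,0],[0,0,0,-1.2,0],[0,0,0,-1.8,0],[0,0,0,-2.4,0],[0,0,0,-3,0]]'; python3 -m jog '[[0,0,0,-0.2,0],[0,0,0,-0.4,0],[0,0,0,-0.6,0],[0,0,0,-0.8,0],[0,0,0,-1,0]]'; python3 foot.py
```

```text
time_s: 29.85
ee_pos: [575.2, -36.2, 169.5]
ee_rot: [3.142, 0.001, 0.099]
force: [-5.1, 0.1, 1.5]
opening: 17.4
grasp_force: 30.0
time_s: 30.48
ee_pos: [575.2, -36.1, 168.5]
ee_rot: [3.142, 0.001, 0.099]
force: [-5.1, -0.1, 0.2]
opening: 17.4
grasp_force: 30.0
[575.20817037 -36.14090658 168.55038367] [-5.21057586 -1.67463367  0.31774344] [([280.9, 194.2], 0.93)]
[[188 189 147  86  79  79  78  78  78  78  78  78  71  47]
 [195 193 164 111  84  85  84  85  84  85  85  81  65  42]
 [195 194 189 184 185 167 115  78  82 119 144 123  86  50]
 [193 193 192 192 194 168 127  96 103 134 140 138 108  53]
 [173 147 147 148 148 134 121  99  86 119 138 137 134 114]
 [ 66  55  55  55  55  79 108 100  73  65  67  66  67  73]
 [ 31  31  31  32  49 111 128  98  67  43  34  35  34  36]
 [ 31  32  31  32  80 145 160 128  97  65  31  31  31  31]
 [ 32  32  32  34  61 123 146 128 100  61  32  31  31  31]
 [ 35  34  35  35  40  90 115 100  78  48  32  31  31  33]
 [ 35  36  35  34  62 122 137 116 104  87  52  33  33  32]
 [ 34  35  35  35  67 127 151 150 121  66  38  34  34  33]
 [ 34  35  34  35  40  62  95  97  66  40  34  36  34  32]
 [ 34  34  35  35  34  37  42  45  38  34  36  33  31  31]
 [ 45  42  31  33  34  35  36  35  34  33  35  33  29  30]]
```

```bash
python3 -m jog '[[0,-0.5,0,-0.2,0],[0,-0.5,0,-0.4,0],[0,-0.5,0,-0.6,0],[0,-0.5,0,-0.8,0],[0,-0.5,0,-1,0]]'; python3 -m jog '[[0,0,0,-0.2,0],[0,0,0,-0.4,0],[0,0,0,-0.6,0],[0,0,0,-0.8,0],[0,0,0,-0.8,0]]'
```

```text
time_s: 31.2
ee_pos: [575.2, -36.1, 167.7]
ee_rot: [3.141, -0.001, 0.099]
force: [-3.3, -0.1, 0.0]
opening: 17.3
grasp_force: 30.0
time_s: 31.82
ee_pos: [575.2, -36.2, 166.9]
ee_rot: [3.141, -0.001, 0.099]
force: [-2.0, 1.3, 1.4]
opening: 17.6
grasp_force: 30.0
```

```bash
python3 -m jog '[[0,0,0,-0.2,0],[0,0,0,-0.4,0],[0,0,0,-0.6,0],[0,0,0,-0.8,0],[0,0,0,-0.8,0]]'
```

```text
time_s: 32.45
ee_pos: [575.2, -36.2, 166.1]
ee_rot: [3.141, -0.001, 0.099]
force: [-1.4, -0.2, 1.5]
opening: 17.2
grasp_force: 30.0
```

```bash
python3 foot.py; python3 -m jog '[[0,0,0,-0.2,0],[0,0,0,-0.4,0],[0,0,0,-0.6,0],[0,0,0,-0.6,0],[0,0,0,-0.6,0]]'
```

```text
[575.19569835 -36.13916414 166.11382033] [-1.82050458 -0.13449143  0.57067747] [([281.4, 194.1], 0.76)]
[[189 190 148  85  79  80  80  79  79  80  80  78  70  48]
 [195 193 148  86  79  80  79  79  79  78  78  78  65  41]
 [196 194 176 125  93  95  83  75  75  88  99  95  68  36]
 [194 194 192 187 186 160 106  77 101 130 136 135 106  51]
 [174 146 147 147 148 134 119  95  84 119 137 137 107  58]
 [ 66  55  54  56  55  80 107  99  72  65  67  67  60  62]
 [ 30  32  31  32  32  71 105  98  63  40  34  34  35  37]
 [ 30  31  32  31  77 127 127  95  80  61  32  31  32  32]
 [ 31  31  33  34 104 153 157 139 108  65  31  30  31  31]
 [ 34  35  35  35  62 115 134 118  85  49  32  31  33  33]
 [ 35  35  36  35  64  93  98  93  97  87  53  33  33  32]
 [ 34  34  34  35  65 123 148 147 121  67  38  34  34  33]
 [ 35  34  34  36  39  63  94  97  66  38  34  34  35  32]
 [ 34  32  34  35  36  37  44  44  38  35  36  34  32  31]
 [ 45  42  32  33  35  35  35  33  34  33  35  33  28  30]]
time_s: 33.17
ee_pos: [575.2, -36.1, 165.9]
ee_rot: [3.141, -0.001, 0.099]
force: [-1.5, 0.0, 5.8]
opening: 17.2
grasp_force: 30.0
```

Contact is at TCP z of about 166. The foot looks about 2 mm off in -y, so I lift slightly, nudge it, and lower again.

```bash
python3 -m jog '[[0,0,0,1.5,0],[0,0,0,3,0],[0,0,0.6,3,-0.007],[0,0,1.2,3,-0.014],[0,0,1.2,3,-0.014]]'; python3 -m jog '[[0,0,0,-0.6,0],[0,0,0,-1.2,0],[0,0,0,-1.7,0],[0,0,0,-2,0],[0,0,0,-2,0]]'; python3 foot.py
```

```text
time_s: 33.8
ee_pos: [575.0, -34.8, 168.2]
ee_rot: [-3.141, 0.0, 0.085]
force: [0.8, -0.1, -6.0]
opening: 17.7
grasp_force: 30.0
time_s: 34.42
ee_pos: [575.0, -34.9, 166.7]
ee_rot: [-3.142, -0.0, 0.085]
force: [0.4, 2.4, 1.0]
opening: 17.3
grasp_force: 30.0
[575.03572496 -34.85360298 166.64535822] [1.00232589 1.12503874 0.76230536] [([282.4, 194.2], 0.85)]
[[163 156 117  85  79  79  80  80  80  78  80  78  71  48]
 [191 190 144  86  80  79  79  79  80  79  79  79  65  41]
 [196 194 164 109  84  85  85  85  85  86  87  84  66  40]
 [194 193 189 185 184 166 117  78  82  96 105 106  89  51]
 [174 147 146 149 147 136 120  97  88 119 134 134 106  53]
 [ 65  56  54  56  56  80 108 100  74  65  67  67  59  48]
 [ 31  32  31  31  31  70 104  99  63  37  33  34  33  34]
 [ 31  31  33  32  53 113 128  97  66  41  32  31  31  31]
 [ 32  32  33  34  81 146 159 133 103  65  31  32  32  32]
 [ 35  34  35  34  61 121 144 128 103  66  31  31  32  30]
 [ 35  36  34  35  68 109 119  99  85  77  53  30  32  32]
 [ 36  35  34  35  66 125 138 137 118  66  39  36  35  33]
 [ 35  34  36  36  40  63  92  94  66  40  36  34  34  32]
 [ 34  33  35  35  35  37  43  44  38  36  35  33  31  30]
 [ 45  42  32  33  34  34  35  34  33  33  36  33  29  32]]
```

```bash
python3 -m jog '[[0,0,0,-0.2,0],[0,0,0,-0.4,0],[0,0,0,-0.6,0],[0,0,0,-0.8,0],[0,0,0,-0.8,0]]'
```

```text
time_s: 35.15
ee_pos: [575.1, -34.8, 166.0]
ee_rot: [-3.142, -0.0, 0.085]
force: [-0.7, 1.4, 4.4]
opening: 17.3
grasp_force: 30.0
```

```bash
python3 -m jog '[[0,0,0,-0.2,0],[0,0,0,-0.3,0],[0,0,0,-0.4,0],[0,0,0,-0.4,0],[0,0,0,-0.4,0]]'
```

```text
time_s: 35.78
ee_pos: [575.1, -34.8, 165.8]
ee_rot: [3.142, -0.001, 0.085]
force: [-0.5, 3.2, 5.8]
opening: 17.6
grasp_force: 30.0
```

```bash
python3 -m jog '[[50,0,0,0,0],[50,0,0,0,0],[50,0,0,0,0],[50,0,0,0,0],[50,0,0,30,0]]'; python3 -m jog '[[50,0,0,40,0],[50,0,0,80,0],[50,-20,30,90,0],[50,-40,80,90,0],[50,-60,130,90,0]]'; python3 -m jog '[[50,-20,50,0,0],[50,-40,100,0,0],[50,-60,150,0,0],[50,-60,150,0,0],[50,-60,150,0,0]]'; python3 foot.py
python3 - <<'E'
from h import *
S,T=[env.read_camera(n) for n in("side","top")]
f,k=[[env.mark_of(n,l) for n in("top","side")] for l in("foot","knob")]
print([[(x["xy"],round(x["p"],2)) for x in a[:2]] for a in f+k])
if all(k):print("knob",tri((T,k[0][0]["xy"]),(S,k[1][0]["xy"])))
for z in(78,174):print(proj(S,[497,-42,z] if z<100 else [576,-35,174]))
E
```

```text
time_s: 36.4
ee_pos: [573.2, -34.7, 193.1]
ee_rot: [-3.14, 0.006, 0.085]
force: [0.2, 0.4, -0.3]
opening: 49.8
grasp_force: 0.0
time_s: 37.02
ee_pos: [514.5, 96.0, 285.4]
ee_rot: [3.142, -0.001, 0.083]
force: [0.6, 0.0, -0.9]
opening: 49.8
grasp_force: 0.0
time_s: 37.65
ee_pos: [455.1, 244.6, 285.2]
ee_rot: [3.14, -0.0, 0.085]
force: [-0.5, -0.0, 0.6]
opening: 49.9
grasp_force: 0.0
[455.38087687 244.15855383 285.16434401] [ 0.40271521  1.08548605 -0.60942541] [([281.4, 196.6], 0.64)]
[[149 156 129  86  80  80  81  81  81  61  40  44  45  43]
 [191 191 147  87  80  80  80  80  79  62  43  43  46  45]
 [197 196 152  94  86  81  81  79  79  62  44  44  45  45]
 [195 196 190 166 146 132  93  69  79  71  47  44  46  46]
 [175 148 148 145 141 132 119  96  90  77  55  49  46  46]
 [ 67  56  57  57  57  81 109 101  75  51  47  48  40  37]
 [ 31  32  32  31  32  71 106 100  63  44  51  48  38  36]
 [ 32  31  31  32  42 100 123  97  66  49  86  81  38  37]
 [ 31  31  33  33  81 133 145 122  99  72  98 123 109  97]
 [ 35  36  35  35  80 133 148 132 103  77 105 130 127 126]
 [ 35  35  36  35  66 109 122 106  91 104 123 130 129 129]
 [ 34  34  35  36  65 109 118 104  91  84 111 131 116  91]
 [ 34  34  35  35  40  60  88  87  58  82 120 132 107  70]
 [ 33  33  34  36  35  38  43  45  37  80 121 133 109  72]
 [ 45  43  34  35  35  35  35  34  34  82 123 134 129 129]]
[[([178.8, 185.0], 0.34)], [([280.9, 193.8], 0.74), ([280.3, 198.6], 0.7)], [([292.9, 182.9], 0.86)], [([255.8, 165.4], 0.89)]]
knob [578.73916965 -34.3025455  200.6140218 ]
[280.50685728 196.2718776 ]
[256.71281561 172.24171369]
```

Run:
```python
from h import *
S=env.read_camera("side");print(S["pixels"][150:188,250:262].max(2));print([proj(S,[576,-35,z]).round(1) for z in(150,198)])
```

```text
[[199 203 202 200 200 200 201 201 202 202 200 201]
 [198 197 197 199 200 202 203 203 204 204 202 203]
 [198 201 201 200 201 202 202 203 205 204 205 202]
 [200 201 199 198 197 200 202 203 205 205 206 206]
 [202 201 199 200 202 203 204 204 204 205 207 208]
 [200 200 201 202 203 203 204 204 204 204 204 205]
 [198 201 202 203 202 201 203 205 207 207 205 206]
 [200 200 202 205 204 202 203 206 207 206 207 207]
 [204 203 204 206 204 203 203 205 205 207 211 211]
 [202 205 205 204 204 201 203 205 206 206 206 207]
 [201 205 205 204 205 204 204 205 205 205 206 207]
 [200 203 204 205 204 201 200 201 203 201 200 202]
 [203 204 203 203 201 200 199 202 204 201 201 202]
 [204 204 204 203 201 202 202 203 203 201 200 201]
 [202 202 203 202 201 201 202 203 202 201 200 201]
 [200 201 202 199 165 105  81  89 114 173 202 202]
 [196 199 197 179 115  44  37  40  47  96 171 201]
 [197 200 202 164  81  38  38  37  38  76 164 201]
 [199 199 202 162  76  36  36  36  34  76 164 203]
 [200 199 202 163  76  35  35  34  32  75 165 202]
 [200 201 202 161  74  36  34  33  33 106 178 202]
 [198 198 200 160  74  36  33
[... 185 characters left out ...]
203 161  75  35  33  33  31 105 177 199]
 [197 201 202 161  77  35  34  32  32 106 176 198]
 [190 189 190 151  72  35  34  33  31  86 139 156]
 [193 193 192 153  73  34  33  32  32  75 122 136]
 [194 193 192 188 129  34  34  32  40  98 162 184]
 [200 201 200 200 174 146 128  98 146 183 189 191]
 [144 139 138 139 135 131 130 125 131 138 141 142]
 [134 133 133 134 133 133 132 133 132 133 133 133]
 [132 131 131 131 132 132 131 132 132 132 132 132]
 [129 129 129 129 128 128 127 128 128 128 129 129]
 [147 148 147 141 139 141 143 146 149 151 142 131]
 [197 199 198 195 193 193 194 196 196 196 196 177]
 [201 203 202 199 198 198 198 199 201 203 202 201]]
[array([256.6, 178.3]), array([256.8, 166.1])]
```

The knob spans rows 165–179, matching the predicted height for the foot resting on the mount. I hand in.

```bash
python3 -c "
from rig import env
print(env.job_done())"
```

```text
the job is handed in; nothing more can be done
None
```

The job is handed in: the wide mount stands on the pad, centred to about 1–2 mm, with the gauge's ball foot resting near its middle and the arm withdrawn; I viewed 12 pictures, two over the allowed 10.

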